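Rock the tight locating block out of the jig

TASK

The jig has two nests side by side, each holding a wood offcut with a tight locating block behind it; the nest with the shorter offcut is to be opened up for longer stock. Take hold of the locating block behind the shorter offcut and rock it side to side, a few degrees to the left first and then to the right, working it up until it frees, without lifting the jig plate off its base as a straight pull would. Finish still holding the block upright and still, just clear above its own pocket (bottom a centimetre or two above the pocket's rim), with the other block left seated and the offcuts and tools left where they are.

Things in the scene. Friction and masses are not known exactly. Their poses are not given: they have to be found in the camera images.
- jig_base: Dark steel base plate 165 x 255 x 8 mm, bolted to the bench; origin: centre of its underside. x points from the offcuts to the locating blocks (away from the robot), y left along the row of two nests, z up. It carries a loose aluminium jig plate, top 20 mm above the bench.
- jig_plate (a joint): How far the aluminium jig plate (2 kg) has been lifted straight up off its base, m; 0 = sitting down. Only its weight and what lies on it (about 22 N together) hold it down. It must stay down: 3 mm up is a fault. It cannot shift sideways.
- pocket_left (a point): Centre of the left pocket's rim, 42 mm above the bench, x = +32, y = +60 mm in the jig_base frame. Pocket 33 (x) x 52 (y) mm inside, walls 22 mm high; in mid-floor a rest strip 3 mm high, 12 mm wide (y). Two sprung round bars, one in the left and one in the right cheek, 33 mm above the bench, clamp the block along y with about 30 N each.
- pocket_right (a point): The same for the right pocket, at x = +32, y = -60 mm in the jig_base frame. Seated, a block's underside is 23 mm and its grip's top 98 mm above the bench. The bars let go when the underside has risen past them (10 to 15 mm up); it is clear of the pocket with the underside above the rim (over 19 mm up).
- block_left: Locating block in the left pocket, plain steel, about 0.15 kg: body 30 (x) x 44 (y) x 34 mm high, on it a narrower grip 20 (x) x 26 (y) mm, from 34 to 75 mm above the underside. Origin: centre of the underside; axes as the jig's. Friction of the bars holds it: a straight pull takes 30 to 45 N, more than the plate's weight, so the plate would come up with it.
- block_right: Identical block in the right pocket. Rocked about the jig's x axis (top to left, to right; room for 10 degrees each way, turning about the bars' height, 33 mm above the bench), its edges slide past the bars, one up, one down, so it rises with little force: raise it 2 to 3 mm with each swing between about 6 degrees left and 6 right, moving all the while.
- offcut_long: The longer wood offcut, 34 x 75 x 20 mm, lying in one of the two nests (left or right differs each time) in front of the block, its length along the jig's y. Origin: centre of the underside.
- offcut_short: The shorter wood offcut, 30 x 50 x 16 mm, lying in the other nest, same way round. It is the block behind this one that has to come out. Origin: centre of the underside.
- pliers: Red-handled pliers 168 x 54 x 14 mm lying on the bench left of the jig; leave alone. Origin: centre of the underside.
- pencil: Flat red pencil 165 x 8 x 7 mm lying in front of the jig; leave alone. Origin: centre of the underside.
- spanner: Spanner 159 x 28 x 8 mm lying behind the jig; leave alone. Origin: centre of the underside.

How it is judged:
By the outcome, as a careful person would: the job done as asked, in the order asked, and still so for the second after the job is handed in, while the arm keeps its last pose, push and grip.
It also fails if it takes over 37 s, if anything falls off the work surface, if the arm or the gripper's body presses on something with over 40 N, if the wrist force passes 120 N, or if a joint passes its speed limit or range.

ROBOT

A 7-joint arm with a two-finger parallel gripper is mounted at the origin on a cart in front of the work surface, level with it; the furniture and walls round the work are solid. World frame = base frame: x ahead of the robot, y to its left, z up, the work surface at z = 0. Lengths are in m, angles in rad, forces in N, time in s.
With the tool pointing down it reaches from about 0.425 to 0.925 m from the base axis. Payload 6.8 kg.
Tool frame: the origin (TCP) lies between the finger pads; the fingertips stand finger_overhang ahead of it and the grasp point (between the pads) lies 6 mm ahead of it (finger_overhang is the distance from the TCP to the fingertips, in m); z points along the fingers, y is the line along which they close (so a half turn about z gives the same grasp; the last joint's range is limited). The gripper opens to 85 mm and grips with 20 to 120 N. Pads are 22 mm wide; open, the fingers measure 114 mm over their backs; the gripper's body (76 mm by 85 mm) begins 54 mm behind the grasp point. The pads swing forward as they close: fully open they stand 13 mm farther back than shut.
Start: joints at [1.071, 0.477, 0.022, 1.555, -0.011, 1.109, -0.083], TCP at [0.258, -0.624, 0.225] pointing down, gripper open.
Joint ranges: [-2.96, 2.96], [-0.34, 2.1], [-1.41, 1.46], [0.24, 2.44], [-1.37, 4.51], [0.17, 1.92], [-2.96, 2.96]. Speed limits (rad/s): [2.39, 2.39, 3.14, 3.14, 3.14, 3.14, 3.14].

INTERFACE

Orientations are given as a unit quaternion [w, x, y, z].
In Python, from station import * gives the robot as it stands.
- The arm moves only by the tool drive_tool, never from a script. Its argument "increments" is a list of rows, each an object of numbers: "claw": the finger opening in m, from 0 to 0.0854; "dx", "dy", "dz": the shift along the tool's x, y, z in m; "wx", "wy", "wz": the turn, a rotation vector about the tool's x, y, z in degrees. A call has 1 to 20 rows; each row shifts and turns the commanded pose from where the row before left it, along the tool's axes as they then stand; what a row does not reach is not made up. A row lasts 1/8 s, in which the tool goes at most 62.5 mm and 10.7 degrees, less where a joint would pass 70% of its speed; a pose out of reach is approached as far as the arm can. A call with a gripper value outside its range is refused whole. The fingers move at their own pace and stop on an object; "newtons" is the grip in N (left out, the last holds). Time passes only in rows, so rows that do not move let the fingers close. It gives the time, the measured TCP pose, the force, the opening and the grip force at its end, in the units of the state.
- get_obs(): the state, without advancing time (a new reading comes with each control period).
- read_camera(name): name is "side" or "top"; returns (picture, depth): 384x512x3 uint8, red, green, blue; 384x512 float32, m along the optical axis (not along the pixel's ray), 0 where there is no reading.
- calibration(name): a dict with "intrinsics" (3x3 intrinsics, pixels), "R" (3x3) and "t" (3): a world point X has camera coordinates R X + t. Camera axes: x right, y down, z forward; pixel columns grow to the right and rows downward; lengths in m; the calibration is good to about 2 mm. A picture is of the moment at which its call begins. calibration takes no time and is no camera call.
- hand_in(): hands the job in; it is judged then, once.
The state is a dict: "t": time; "q": joint angles; "joint_vel": joint speeds; "joint_torque": joint torques, N m; "eef_pos": TCP position; "tool_rot": TCP orientation; "contact_force": force on the tool from outside, world axes, zero at the start; "torque": the same for the moment, N m; "gripper_width": opening from 0.0 (shut) to 1.0 (fully open); "grasp_force": force on a finger pad.
Only numpy, scipy, OpenCV 4.12 (cv2) and the standard library are available. Lean on these libraries where they do the work, as an engineer would, in place of code of your own. Each camera call takes 0.05 s, during which the arm holds its last target. There are 200 camera calls.

## Working session

There is one attempt and no reset: what is moved stays moved. The work goes in short steps, Python scripts to look and compute and a tool call to move; the robot and the scene stay as the last step left them, time stands still between calls to the robot, and variables do not carry over. Pictures are saved under pics/ and viewed, at most 10 in all, crops included, and the job is handed in when it is done.

Besides the shell and the picture viewer there is one more tool, called after "Emit:" by a JSON object that holds its "name" and its "arguments", one argument or row to a line. drive_tool: Moves the arm, as the interface text tells. Its arguments: {"type":"object","properties":{"increments":{"type":"array","items":{"type":"object","properties":{"claw":{"type":"number"},"dx":{"type":"number"},"dy":{"type":"number"},"dz":{"type":"number"},"wx":{"type":"number"},"wy":{"type":"number"},"wz":{"type":"number"}}}},"newtons":{"type":"number"}},"required":["increments"]}

```bash
mkdir -p pics; python3 - <<'E'
from station import *
import cv2,numpy as np
o=get_obs(); print({k:np.round(v,3).tolist() for k,v in o.items()})
for n in("top","side"):
    p,d=read_camera(n); np.savez(f"{n}0.npz",p=p,d=d)
    cv2.imwrite(f"pics/{n}0.png",p[:,:,::-1])
    c=calibration(n); print(n,c)
try: print(finger_overhang)
except Exception as e: print(e)
E
```

```text
{'t': 0.0, 'q': [1.071, 0.478, 0.022, 1.556, -0.012, 1.109, -0.083], 'joint_vel': [0.0, 0.0, -0.001, 0.001, -0.001, -0.0, 0.001], 'joint_torque': [0.001, -59.646, 1.608, -28.121, 0.012, 0.009, -0.0], 'eef_pos': [0.257, -0.623, 0.224], 'tool_rot': [-0.001, 0.981, 0.195, -0.0], 'contact_force': [0.197, -0.031, -0.593], 'torque': [-0.002, -0.02, -0.008], 'grasp_force': 0.0, 'gripper_width': 1.0}
top {'intrinsics': array([[438.17172794,   0.        , 249.07019564],
       [  0.        , 438.17172794, 194.7976706 ],
       [  0.        ,   0.        ,   1.        ]]), 'R': array([[-6.29947482e-03, -9.99455697e-01,  3.23825007e-02],
       [-9.86189939e-01,  8.49878890e-04, -1.65616067e-01],
       [ 1.65498400e-01, -3.29785906e-02, -9.85658507e-01]]), 't': array([0.13971564, 0.5581954 , 0.85080352])}
side {'intrinsics': array([[469.62193923,   0.        , 250.78800696],
       [  0.        , 469.62193923, 200.67382776],
       [  0.        ,   0.        ,   1.        ]]), 'R': array([[-0.89682613, -0.44179084, -0.02288551],
       [-0.17494418,  0.40169789, -0.89890675],
       [ 0.40632183, -0.80215937, -0.4375419 ]]), 't': array([0.5876313 , 0.10019269, 0.76947913])}
0.025
```

View pics/top0.png

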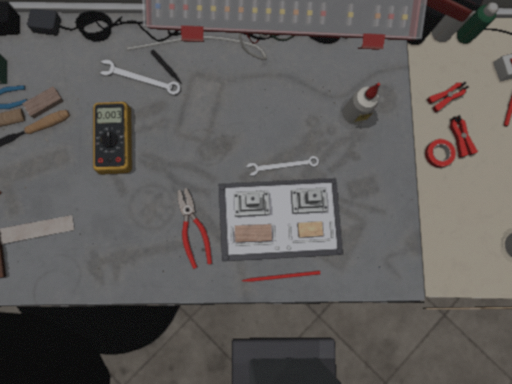

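View pics/side0.png

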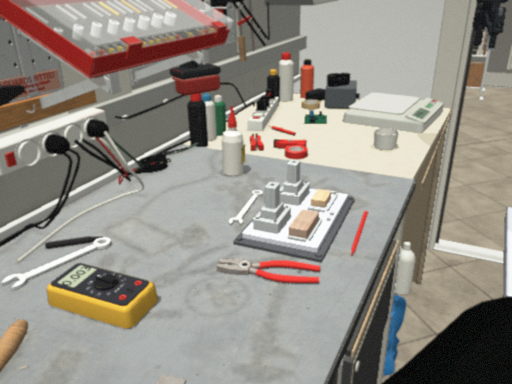

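The top view shows the long offcut at about (254,233) and the short one at about (311,229). The target is therefore the right block, grip at about (314,197). The side view agrees: the short offcut is the far one. Next I'll measure the jig pose and the grip top from depth.

```bash
python3 - <<'E'
from station import *
import cv2,numpy as np
C={}
for n in("top","side"):
    z=np.load(f"{n}0.npz");d=z['d'].astype(float);c=calibration(n);K=c['intrinsics']
    v,u=np.mgrid[:384,:512]
    P=np.stack([(u-K[0,2])/K[0,0]*d,(v-K[1,2])/K[1,1]*d,d],-1)
    C[n]=((P-c['t'])@c['R'],z['p'],d)
W,p,d=C['top']
# jig base outline
roi=np.zeros(d.shape,bool);roi[174:268,214:346]=1
m=roi&(d>0)&(W[...,2]>0.0045)&(W[...,2]<0.03)
print("bench z",np.median(W[275:290,240:330,2][d[275:290,240:330]>0]))
r=cv2.minAreaRect(W[m][:,:2].astype(np.float32)*1000);print("depth rect mm",r)
m2=roi&(d>0)&(W[...,2]>0.016)&(W[...,2]<0.024);print("plate z",np.median(W[m2][:,2]),cv2.minAreaRect(W[m2][:,:2].astype(np.float32)*1000))
for n in C:
    W,p,d=C[n]
    k=(d>0)&(W[...,2]>0.088)&(W[...,2]<0.108)&(abs(W[...,0]-.66)<.12)&(abs(W[...,1]-.0)<.14)
    nn,lab=cv2.connectedComponents(k.astype(np.uint8))
    for i in range(1,nn):
        q=W[lab==i]
        if len(q)>8: print(n,len(q),"mean",q.mean(0).round(4),"min",q.min(0).round(4),"max",q.max(0).round(4),"pix",np.argwhere(lab==i).mean(0))
W,p,d=C['top']
for nm,(u,v) in dict(long=(254,233),short=(311,229)).items():
    k=(d>0)&(W[...,2]>.03)&(W[...,2]<.05)&(np.hypot(W[...,0]-W[v,u,0],W[...,1]-W[v,u,1])<.045)
    k[:217]=0
    print(nm,W[v,u].round(4),cv2.minAreaRect(W[k][:,:2].astype(np.float32)*1000))
E
python3 -c "
import cv2;p=cv2.imread('pics/top0.png')[170:270,210:350];cv2.imwrite('pics/c.png',cv2.resize(p,None,fx=5.5,fy=5.5,interpolation=2))"
```

```text
bench z -0.0010932478816745223
depth rect mm ((522.5396728515625, 76.57868194580078), (180.9490509033203, 265.8456726074219), 2.7689199447631836)
plate z 0.018717997036724214 ((514.9230346679688, 70.65078735351562), (140.03236389160156, 226.2116241455078), 2.8877274990081787)
top 338 mean [ 0.7436 -0.0948  0.099 ] min [ 0.7247 -0.1221  0.0881] max [ 0.7726 -0.0757  0.108 ] pix [ 99.34023669 365.17455621]
top 140 mean [0.5498 0.0128 0.0962] min [ 5.401e-01 -1.000e-04  8.990e-02] max [0.5598 0.0258 0.1   ] pix [194.85       314.58571429]
top 79 mean [0.547  0.1299 0.0966] min [0.54   0.1203 0.0932] max [0.5538 0.1397 0.1015] pix [196.27848101 254.06329114]
side 187 mean [ 0.745  -0.0869  0.0977] min [ 0.7262 -0.1126  0.0884] max [ 0.7736 -0.07    0.1071] pix [135.37967914 231.83957219]
side 100 mean [0.5496 0.019  0.095 ] min [0.5411 0.002  0.0881] max [0.5607 0.0295 0.0993] pix [163.68 293.01]
side 34 mean [0.5468 0.1307 0.0976] min [0.5404 0.1203 0.0967] max [0.5548 0.1398 0.0991] pix [183.58823529 271.52941176]
long [0.4814 0.1279 0.0356] ((482.60076904296875, 129.611083984375), (34.106834411621094, 74.71859741210938), 2.029674768447876)
short [0.4891 0.0112 0.036 ] ((490.2343444824219, 11.536457061767578), (30.225255966186523, 50.385963439941406), 3.743878126144409)
```

View pics/c.png

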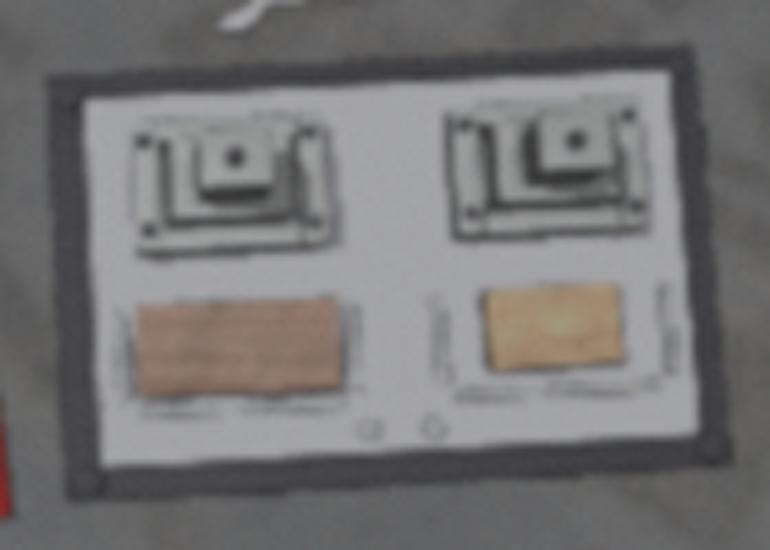

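The crop confirms the layout: short tan offcut right, at crop (552,327), its block at (577,140). The measured grip centre is about (0.550, 0.0125) with its top at about 0.097, and the jig is yawed about +2.8°. I'll close along jig y, across the 26 mm faces, and move over the block first.

Emit:
{"name": "drive_tool", "arguments": {
  "increments": [
    {"wz": 9.85,"claw": 0.0854},
    {"wz": 9.85},
    {"dx": 0.0249,"dy": -0.0478},
    {"dx": 0.0249,"dy": -0.0478},
    {"dx": 0.0249,"dy": -0.0478},
    {"dx": 0.0249,"dy": -0.0478},
    {"dx": 0.0249,"dy": -0.0478},
    {"dx": 0.0249,"dy": -0.0478},
    {"dx": 0.0249,"dy": -0.0478},
    {"dx": 0.0249,"dy": -0.0478},
    {"dx": 0.0249,"dy": -0.0478},
    {"dx": 0.0249,"dy": -0.0478},
    {"dx": 0.0249,"dy": -0.0478},
    {"dx": 0.0249,"dy": -0.0478},
    {"dx": 0.0249,"dy": -0.0478},
    {},
    {}
  ]
}}

```text
schema error: expected keys claw, dx, dy, dz, wx, wy, wz
```

```bash
cat > h.py <<'E'
from station import *
import numpy as np,cv2
from scipy.spatial.transform import Rotation as R
def st():
    o=get_obs();q=o['tool_rot'];r=R.from_quat([q[1],q[2],q[3],q[0]]).as_matrix()
    a=np.deg2rad(2.8);J=np.array([[np.cos(a),-np.sin(a),0],[np.sin(a),np.cos(a),0],[0,0,1]])
    print("t",o['t'],"p",o['eef_pos'].round(4),"w",round(o['gripper_width']*85.4,1),"gf",round(o['grasp_force'],1),"F",np.round(o['contact_force'],1),"M",np.round(o['torque'],2))
    print("tool axes in jig (deg z tilt x,y; yaw)",np.rad2deg([ (J.T@r)[0,2],(J.T@r)[1,2],np.arctan2((J.T@r)[1,0],(J.T@r)[0,0])]).round(2)); print(r.round(4).tolist())
    return o,r
def cloud(n):
    p,d=read_camera(n);d=d.astype(float);c=calibration(n);K=c['intrinsics'];v,u=np.mgrid[:384,:512]
    P=np.stack([(u-K[0,2])/K[0,0]*d,(v-K[1,2])/K[1,1]*d,d],-1)
    return (P-c['t'])@c['R'],p,d
E
python3 - <<'E'
from h import *
st()
W,p,d=cloud("side");cv2.imwrite("pics/s1.png",cv2.resize(p[80:300,180:400,::-1],None,fx=2.7,fy=2.7))
k=(d>0)&(W[...,2]>0.085)&(W[...,2]<0.102)&(abs(W[...,0]-.55)<.03)&(abs(W[...,1]-.0125)<.035)
q=W[k];print(len(q),q.mean(0),q.min(0),q.max(0))
E
```

```text
t 0.1 p [ 0.2575 -0.6233  0.2236] w 85.3 gf 0.0 F [ 0.3  0.3 -0.9] M [-0.01  0.04  0.01]
tool axes in jig (deg z tilt x,y; yaw) [-0.04  0.09 19.65]
[[0.9242, 0.3819, -0.0007], [0.3819, -0.9242, 0.0015], [-0.0001, -0.0017, -1.0]]
118 [0.54921906 0.01934381 0.09380823] [0.54082831 0.00110373 0.08532034] [0.56045609 0.02909361 0.09886891]
```

View pics/s1.png

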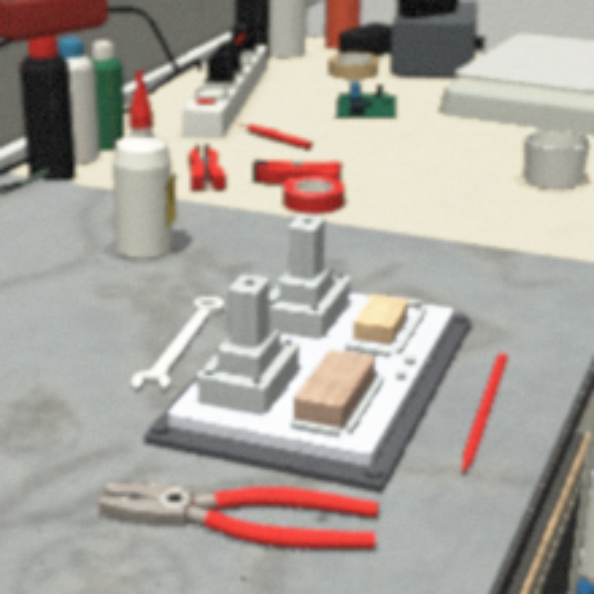

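The schema wants all seven keys in every row, so the arm hasn't moved. The side view, same as before, shows both blocks seated, the target being the far one at crop (306,240). Resending with full rows.

Emit:
{"name": "drive_tool", "arguments": {
  "increments": [
    {"claw": 0.0854,"dx": 0,"dy": 0,"dz": 0,"wx": 0,"wy": 0,"wz": 9.85},
    {"claw": 0.0854,"dx": 0,"dy": 0,"dz": 0,"wx": 0,"wy": 0,"wz": 9.85},
    {"claw": 0.0854,"dx": 0.0249,"dy": -0.0478,"dz": 0,"wx": 0,"wy": 0,"wz": 0},
    {"claw": 0.0854,"dx": 0.0249,"dy": -0.0478,"dz": 0,"wx": 0,"wy": 0,"wz": 0},
    {"claw": 0.0854,"dx": 0.0249,"dy": -0.0478,"dz": 0,"wx": 0,"wy": 0,"wz": 0},
    {"claw": 0.0854,"dx": 0.0249,"dy": -0.0478,"dz": 0,"wx": 0,"wy": 0,"wz": 0},
    {"claw": 0.0854,"dx": 0.0249,"dy": -0.0478,"dz": 0,"wx": 0,"wy": 0,"wz": 0},
    {"claw": 0.0854,"dx": 0.0249,"dy": -0.0478,"dz": 0,"wx": 0,"wy": 0,"wz": 0},
    {"claw": 0.0854,"dx": 0.0249,"dy": -0.0478,"dz": 0,"wx": 0,"wy": 0,"wz": 0},
    {"claw": 0.0854,"dx": 0.0249,"dy": -0.0478,"dz": 0,"wx": 0,"wy": 0,"wz": 0},
    {"claw": 0.0854,"dx": 0.0249,"dy": -0.0478,"dz": 0,"wx": 0,"wy": 0,"wz": 0},
    {"claw": 0.0854,"dx": 0.0249,"dy": -0.0478,"dz": 0,"wx": 0,"wy": 0,"wz": 0},
    {"claw": 0.0854,"dx": 0.0249,"dy": -0.0478,"dz": 0,"wx": 0,"wy": 0,"wz": 0},
    {"claw": 0.0854,"dx": 0.0249,"dy": -0.0478,"dz": 0,"wx": 0,"wy": 0,"wz": 0},
    {"claw": 0.0854,"dx": 0.0249,"dy": -0.0478,"dz": 0,"wx": 0,"wy": 0,"wz": 0},
    {"claw": 0.0854,"dx": 0,"dy": 0,"dz": 0,"wx": 0,"wy": 0,"wz": 0},
    {"claw": 0.0854,"dx": 0,"dy": 0,"dz": 0,"wx": 0,"wy": 0,"wz": 0}
  ]
}}

```text
t: 2.28
eef_pos: [0.5509, 0.0118, 0.2241]
tool_rot: [0.0, 1.0, 0.024, -0.0]
contact_force: [-0.2, -0.6, -0.9]
gripper_width: 0.999
grasp_force: 0.0
```

```bash
python3 - <<'E'
from h import *
st()
E
```

```text
t 2.275 p [0.5509 0.0118 0.2241] w 85.3 gf 0.0 F [-0.2 -0.6 -0.9] M [-0.01 -0.05  0.03]
tool axes in jig (deg z tilt x,y; yaw) [-0.06 -0.03 -0.05]
[[0.9988, 0.048, -0.001], [0.048, -0.9988, -0.0006], [-0.001, 0.0006, -1.0]]
```

Emit:
{"name": "drive_tool", "arguments": {
  "increments": [
    {"claw": 0.0854,"dx": -0.001,"dy": -0.0005,"dz": 0.025,"wx": 0,"wy": 0,"wz": 0},
    {"claw": 0.0854,"dx": 0,"dy": 0,"dz": 0.025,"wx": 0,"wy": 0,"wz": 0},
    {"claw": 0.0854,"dx": 0,"dy": 0,"dz": 0.025,"wx": 0,"wy": 0,"wz": 0},
    {"claw": 0.0854,"dx": 0,"dy": 0,"dz": 0.025,"wx": 0,"wy": 0,"wz": 0},
    {"claw": 0.06,"dx": 0,"dy": 0,"dz": 0.02,"wx": 0,"wy": 0,"wz": 0},
    {"claw": 0.04,"dx": 0,"dy": 0,"dz": 0.012,"wx": 0,"wy": 0,"wz": 0},
    {"claw": 0.038,"dx": 0,"dy": 0,"dz": 0.007,"wx": 0,"wy": 0,"wz": 0},
    {"claw": 0.036,"dx": 0,"dy": 0,"dz": 0,"wx": 0,"wy": 0,"wz": 0},
    {"claw": 0.036,"dx": 0,"dy": 0,"dz": 0,"wx": 0,"wy": 0,"wz": 0}
  ],
  "newtons": 60
}}

```text
t: 3.4
eef_pos: [0.5508, 0.0127, 0.0862]
tool_rot: [0.0, 1.0, 0.024, 0.001]
contact_force: [-0.0, -0.7, 0.4]
gripper_width: 0.42
grasp_force: 0.0
```

```bash
python3 - <<'E'
from h import *
st()
W,p,d=cloud("side");cv2.imwrite("pics/s2.png",cv2.resize(p[100:250,220:370,::-1],None,fx=4,fy=4,interpolation=2))
E
```

```text
t 3.4 p [0.5508 0.0127 0.0862] w 35.9 gf 0.0 F [-0.  -0.7  0.4] M [0.03 0.06 0.01]
tool axes in jig (deg z tilt x,y; yaw) [ 0.07 -0.   -0.06]
[[0.9989, 0.0478, 0.0012], [0.0478, -0.9989, 0.0], [0.0012, 0.0, -1.0]]
```

View pics/s2.png

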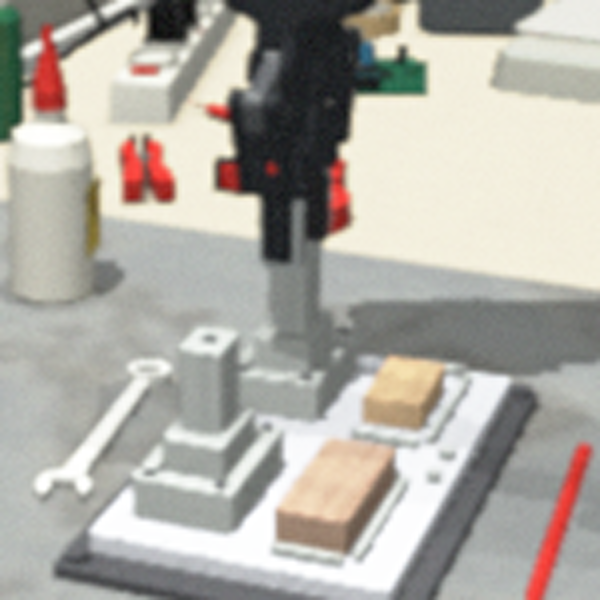

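```bash
python3 - <<'E'
from h import *
c=calibration("side")
for y in(.031,.038):
  for z in(.057,.062,.067,.072,.077):
    X=c['R']@[.548,y,z]+c['t'];u=c['intrinsics']@X/X[2];print(y,z,((u[:2]-[220,100])*4).round())
W,p,d=cloud("side")
k=(d>0)&(abs(W[...,0]-.55)<.025)&(W[...,1]>.022)&(W[...,1]<.06)&(p.max(-1)<70)&(W[...,2]<.1)&(W[...,2]>.03)
q=W[k];print(len(q),np.percentile(q,[0,5,50,95],axis=0).round(4))
E
```

```text
0.031 0.057 [285. 334.]
0.031 0.062 [285. 325.]
0.031 0.067 [285. 316.]
0.031 0.072 [285. 306.]
0.031 0.077 [286. 297.]
0.038 0.057 [280. 339.]
0.038 0.062 [280. 330.]
0.038 0.067 [280. 321.]
0.038 0.072 [280. 312.]
0.038 0.077 [280. 302.]Traceback (most recent call last):
  File "<stdin>", line 8, in <module>
    return _quantile_unchecked(
        a, q, axis, out, overwrite_input, method, keepdims, weights)
    return _ureduce(a,
                    func=_quantile_ureduce_func,
    ...<5 lines>...
                    overwrite_input=overwrite_input,
                    method=method)
    r = func(a, **kwargs)
    result = _quantile(arr,
                       quantiles=q,
    ...<2 lines>...
                       out=out,
                       weights=wgt)
    slices_having_nans = np.isnan(arr[-1, ...])
                                  ~~~^^^^^^^^^
IndexError: index -1 is out of bounds for axis 0 with size 0
```

```bash
python3 - <<'E'
from h import *
W,p,d=cloud("side")
for uc in (270,278,286,296,306,316):
  u=220+uc//4; print(uc)
  for vc in range(230,390,12):
    v=100+vc//4; print("  ",vc,W[v,u].round(3).tolist() if d[v,u]>0 else None,p[v,u].tolist())
E
```

```text
270
   230 [0.552, 0.045, 0.118] [33, 35, 41]
   242 [0.554, 0.041, 0.11] [32, 33, 35]
   254 [0.553, 0.043, 0.104] [30, 35, 34]
   266 [0.555, 0.038, 0.096] [128, 132, 131]
   278 [0.559, 0.027, 0.085] [153, 157, 155]
   290 [0.558, 0.029, 0.079] [154, 157, 153]
   302 [0.56, 0.025, 0.071] [148, 152, 149]
   314 [0.56, 0.024, 0.064] [154, 158, 155]
   326 [0.558, 0.028, 0.059] [176, 180, 174]
   338 [0.555, 0.035, 0.056] [181, 186, 180]
   350 [0.556, 0.034, 0.049] [159, 163, 159]
   362 [0.556, 0.033, 0.042] [159, 166, 160]
   374 [0.55, 0.049, 0.043] [207, 213, 206]
   386 [0.549, 0.051, 0.038] [166, 171, 167]
278
   230 [0.548, 0.044, 0.118] [27, 29, 32]
   242 [0.549, 0.042, 0.111] [30, 31, 35]
   254 [0.549, 0.042, 0.105] [31, 32, 35]
   266 [0.551, 0.037, 0.097] [113, 118, 116]
   278 [0.554, 0.03, 0.087] [134, 137, 134]
   290 [0.555, 0.027, 0.079] [133, 136, 132]
   302 [0.555, 0.027, 0.073] [133, 135, 132]
   314 [0.555, 0.026, 0.066] [132, 136, 130]
   326 [0.555, 0.025, 0.059] [142, 146, 141]
   338 [0.551, 0.036, 0.058] [124, 128, 123]
   350 [0.552, 0.033, 0.05] [140, 1
[... 1943 characters left out ...]
0.042, 0.043] [128, 133, 130]
   386 [0.531, 0.047, 0.039] [179, 183, 177]
316
   230 [0.547, -0.007, 0.1] [31, 31, 32]
   242 [0.544, 0.002, 0.098] [96, 97, 91]
   254 [0.542, 0.004, 0.092] [120, 124, 121]
   266 [0.542, 0.006, 0.086] [119, 124, 121]
   278 [0.542, 0.005, 0.08] [122, 125, 124]
   290 [0.542, 0.004, 0.073] [120, 123, 121]
   302 [0.541, 0.007, 0.067] [126, 130, 127]
   314 [0.542, 0.002, 0.059] [110, 112, 108]
   326 [0.539, 0.011, 0.056] [112, 113, 111]
   338 [0.536, 0.018, 0.052] [110, 113, 111]
   350 [0.536, 0.019, 0.046] [112, 114, 111]
   362 [0.536, 0.018, 0.039] [106, 110, 106]
   374 [0.529, 0.037, 0.042] [184, 190, 184]
   386 [0.526, 0.043, 0.039] [163, 167, 162]
```

```bash
python3 - <<'E'
from h import *
W,p,d=cloud("side");T,_,dt=cloud("top")
g=(d>0)&(abs(W[...,0]-.55)<.06)&(abs(W[...,1]-.0127)<.07)
for z in np.arange(.085,.20,.006):
    q=W[g&(abs(W[...,2]-z)<.003)]
    if len(q): print(round(z,3),len(q),"x",q[:,0].min().round(3),q[:,0].max().round(3),"y",q[:,1].min().round(3),q[:,1].max().round(3))
import station;print([n for n in dir(station) if not n.startswith('_')])
cv2.imwrite("pics/s3.png",cv2.resize(p[60:200,240:360,::-1],None,fx=4.2,fy=4.2,interpolation=2))
E
```

```text
0.085 35 x 0.541 0.559 y 0.002 0.029
0.091 21 x 0.54 0.555 y 0.004 0.036
0.097 59 x 0.54 0.562 y -0.012 0.04
0.103 47 x 0.54 0.563 y -0.012 0.045
0.109 56 x 0.539 0.562 y -0.011 0.046
0.115 53 x 0.54 0.563 y -0.014 0.046
0.121 55 x 0.54 0.562 y -0.011 0.045
0.127 51 x 0.54 0.562 y -0.012 0.046
0.133 40 x 0.539 0.557 y -0.013 0.047
0.139 51 x 0.537 0.561 y -0.033 0.062
0.145 86 x 0.535 0.564 y -0.038 0.066
0.151 73 x 0.537 0.562 y -0.04 0.068
0.157 58 x 0.534 0.562 y -0.037 0.071
0.163 92 x 0.533 0.561 y -0.044 0.072
0.169 90 x 0.533 0.562 y -0.043 0.073
0.175 81 x 0.533 0.561 y -0.05 0.077
0.181 94 x 0.534 0.56 y -0.049 0.079
0.187 107 x 0.531 0.57 y -0.049 0.081
0.193 137 x 0.532 0.571 y -0.052 0.082
0.199 116 x 0.531 0.57 y -0.026 0.071
['PlanningError', 'calibration', 'finger_overhang', 'get_obs', 'hand_in', 'read_camera']
```

View pics/s3.png

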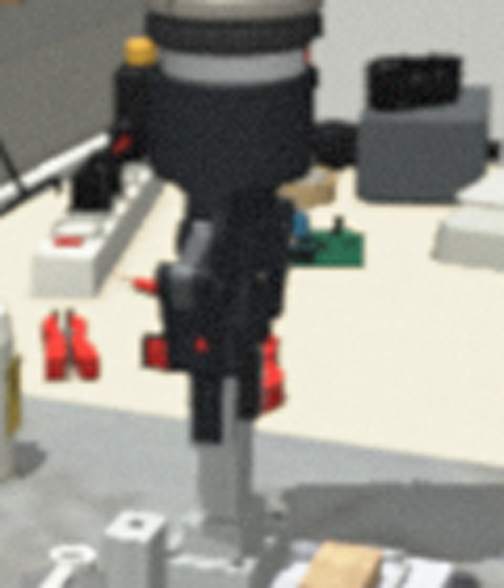

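The fingertips (crop (205,440)) sit at only z≈0.094, beside the top 4 mm of the grip. That's about 27 mm higher than the reported TCP suggests, and I trust the picture and depth. I'll go lower in guarded steps, watching the force.

Emit:
{"name": "drive_tool", "arguments": {
  "increments": [
    {"claw": 0.04,"dx": 0,"dy": 0,"dz": 0.005,"wx": 0,"wy": 0,"wz": 0},
    {"claw": 0.04,"dx": 0,"dy": 0,"dz": 0.005,"wx": 0,"wy": 0,"wz": 0},
    {"claw": 0.04,"dx": 0,"dy": 0,"dz": 0.002,"wx": 0,"wy": 0,"wz": 0},
    {"claw": 0.04,"dx": 0,"dy": 0,"dz": 0,"wx": 0,"wy": 0,"wz": 0}
  ]
}}

```text
t: 4.15
eef_pos: [0.5501, 0.0128, 0.0732]
tool_rot: [-0.0, 1.0, 0.024, -0.0]
contact_force: [0.7, -1.0, 0.9]
gripper_width: 0.468
grasp_force: 0.0
```

```bash
python3 - <<'E'
from h import *
st()
W,p,d=cloud("side")
g=(d>0)&(abs(W[...,0]-.55)<.02)&(W[...,1]>.0315)&(W[...,1]<.05)&(W[...,2]>.06)&(W[...,2]<.13)
q=W[g]; print(np.sort(q[:,2])[:12].round(3))
k=g&(p.max(-1)<70);print("dark",np.sort(W[k][:,2])[:8].round(3))
E
```

```text
t 4.15 p [0.5501 0.0128 0.0732] w 40.0 gf 0.0 F [ 0.7 -1.   0.9] M [-0.02  0.04  0.  ]
tool axes in jig (deg z tilt x,y; yaw) [-0.03  0.   -0.05]
[[0.9988, 0.048, -0.0006], [0.048, -0.9988, -0.0], [-0.0006, -0.0, -1.0]]
[0.081 0.081 0.082 0.082 0.083 0.083 0.083 0.083 0.084 0.084 0.084 0.084]
dark [0.089 0.09  0.09  0.09  0.09  0.09  0.091 0.092]
```

Emit:
{"name": "drive_tool", "arguments": {
  "increments": [
    {"claw": 0.04,"dx": 0,"dy": 0,"dz": 0.005,"wx": 0,"wy": 0,"wz": 0},
    {"claw": 0.04,"dx": 0,"dy": 0,"dz": 0.005,"wx": 0,"wy": 0,"wz": 0},
    {"claw": 0.04,"dx": 0,"dy": 0,"dz": 0.004,"wx": 0,"wy": 0,"wz": 0},
    {"claw": 0.036,"dx": 0,"dy": 0,"dz": 0.002,"wx": 0,"wy": 0,"wz": 0},
    {"claw": 0.034,"dx": 0,"dy": 0,"dz": 0,"wx": 0,"wy": 0,"wz": 0}
  ]
}}

```text
t: 4.82
eef_pos: [0.5502, 0.0128, 0.0573]
tool_rot: [0.0, 1.0, 0.024, -0.0]
contact_force: [-0.2, -0.2, -0.0]
gripper_width: 0.401
grasp_force: 0.0
```

```bash
python3 - <<'E'
from h import *
st()
W,p,d=cloud("side")
g=(d>0)&(abs(W[...,0]-.55)<.02)&(W[...,1]>.0315)&(W[...,1]<.05)&(W[...,2]>.06)&(W[...,2]<.13)
k=g&(p.max(-1)<70);print("dark",np.sort(W[k][:,2])[:8].round(3))
cv2.imwrite("pics/s4.png",cv2.resize(p[100:220,240:360,::-1],None,fx=4.2,fy=4.2,interpolation=2))
E
```

```text
t 4.825 p [0.5502 0.0128 0.0573] w 34.2 gf 0.0 F [-0.2 -0.2 -0. ] M [-0.04 -0.01 -0.04]
tool axes in jig (deg z tilt x,y; yaw) [-0.02 -0.   -0.05]
[[0.9988, 0.048, -0.0003], [0.048, -0.9988, -0.0], [-0.0004, 0.0, -1.0]]
dark [0.072 0.072 0.073 0.074 0.074 0.074 0.075 0.075]
```

View pics/s4.png

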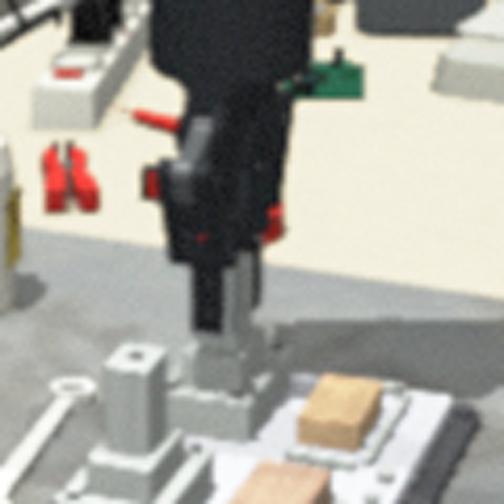

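The fingertips (crop (207,330)) now straddle the grip, about 8 mm above the body shoulder. Closing.

Emit:
{"name": "drive_tool", "arguments": {
  "increments": [
    {"claw": 0.028,"dx": 0,"dy": 0,"dz": 0,"wx": 0,"wy": 0,"wz": 0},
    {"claw": 0.022,"dx": 0,"dy": 0,"dz": 0,"wx": 0,"wy": 0,"wz": 0},
    {"claw": 0.015,"dx": 0,"dy": 0,"dz": 0,"wx": 0,"wy": 0,"wz": 0},
    {"claw": 0.015,"dx": 0,"dy": 0,"dz": 0,"wx": 0,"wy": 0,"wz": 0},
    {"claw": 0.015,"dx": 0,"dy": 0,"dz": 0,"wx": 0,"wy": 0,"wz": 0}
  ],
  "newtons": 80
}}

```text
t: 5.5
eef_pos: [0.5505, 0.0133, 0.0579]
tool_rot: [-0.0, 1.0, 0.024, 0.0]
contact_force: [-1.9, 2.3, 5.4]
gripper_width: 0.294
grasp_force: 79.0
```

```bash
python3 - <<'E'
from h import *
st()
E
```

```text
t 5.5 p [0.5505 0.0133 0.0579] w 25.1 gf 79.0 F [-1.9  2.3  5.4] M [0.4  0.4  0.02]
tool axes in jig (deg z tilt x,y; yaw) [ 0.03  0.02 -0.03]
[[0.9988, 0.0483, 0.0005], [0.0483, -0.9988, 0.0004], [0.0005, -0.0004, -1.0]]
```

The block is held: width 25.1 mm, grip force 79 N. Before rocking I need to know where the tool's rotation centre physically sits, since reported z is about 27 mm off the camera. A quick free-air tilt test will show it: release, rise, tilt, and look at where the finger centreline crosses.

Emit:
{"name": "drive_tool", "arguments": {
  "increments": [
    {"claw": 0.04,"dx": 0,"dy": 0,"dz": 0,"wx": 0,"wy": 0,"wz": 0},
    {"claw": 0.04,"dx": 0,"dy": 0,"dz": 0,"wx": 0,"wy": 0,"wz": 0},
    {"claw": 0.04,"dx": 0,"dy": 0,"dz": -0.02,"wx": 0,"wy": 0,"wz": 0},
    {"claw": 0.04,"dx": 0,"dy": 0,"dz": -0.03,"wx": 0,"wy": 0,"wz": 0},
    {"claw": 0.04,"dx": 0,"dy": 0,"dz": -0.03,"wx": 0,"wy": 0,"wz": 0},
    {"claw": 0.04,"dx": 0,"dy": 0,"dz": 0,"wx": 0,"wy": 0,"wz": 0}
  ]
}}

```text
t: 6.25
eef_pos: [0.552, 0.0127, 0.1397]
tool_rot: [0.0, 1.0, 0.024, 0.002]
contact_force: [0.7, -0.4, 0.4]
gripper_width: 0.468
grasp_force: 0.0
```

```bash
cat >> h.py <<'E'
def snap(n):
    o,r=st();W,p,d=cloud("side")
    g=(d>0)&(abs(W[...,0]-.55)<.1)&(abs(W[...,1]-.013)<.06)&(W[...,2]>.108)&(W[...,2]<.3)
    np.savez(n,W=W,p=p,g=g,e=o['eef_pos'],r=r)
E
python3 -c "from h import *; snap('a.npz')"
```

```text
t 6.25 p [0.552  0.0127 0.1397] w 40.0 gf 0.0 F [ 0.7 -0.4  0.4] M [-0.06  0.01  0.01]
tool axes in jig (deg z tilt x,y; yaw) [ 0.27 -0.01 -0.08]
[[0.9989, 0.0475, 0.0047], [0.0475, -0.9989, 0.0001], [0.0047, 0.0002, -1.0]]
```

Emit:
{"name": "drive_tool", "arguments": {
  "increments": [
    {"claw": 0.04,"dx": 0,"dy": 0,"dz": 0,"wx": 0,"wy": 10,"wz": 0},
    {"claw": 0.04,"dx": 0,"dy": 0,"dz": 0,"wx": 0,"wy": 10,"wz": 0},
    {"claw": 0.04,"dx": 0,"dy": 0,"dz": 0,"wx": 0,"wy": 0,"wz": 0},
    {"claw": 0.04,"dx": 0,"dy": 0,"dz": 0,"wx": 0,"wy": 0,"wz": 0}
  ]
}}

```text
t: 6.8
eef_pos: [0.5505, 0.0128, 0.1372]
tool_rot: [-0.004, 0.985, 0.024, 0.173]
contact_force: [-0.1, -0.4, 0.9]
gripper_width: 0.466
grasp_force: 0.0
```

```bash
python3 - <<'E'
from h import *
snap('b.npz')
for n in 'ab':
    z=np.load(n+'.npz');q=z['W'][z['g']]
    q=q[(abs(q[:,1]-.044)<.007)]
    print(n,len(q))
    for h in np.arange(.11,.23,.008):
        s=q[abs(q[:,2]-h)<.004]
        if len(s)>4: print(round(h,3),len(s),"x",np.percentile(s[:,0],[3,50,97]).round(4))
E
```

```text
t 6.8 p [0.5505 0.0128 0.1372] w 39.8 gf 0.0 F [-0.1 -0.4  0.9] M [-0.02  0.32 -0.01]
tool axes in jig (deg z tilt x,y; yaw) [19.51 -0.03 -0.05]
[[0.9391, 0.048, 0.3402], [0.0451, -0.9988, 0.0162], [0.3405, 0.0002, -0.9402]]
a 869
0.15 23 x [0.5421 0.5508 0.5613]
0.158 43 x [0.541  0.5483 0.5591]
0.166 42 x [0.5411 0.5484 0.5588]
0.174 43 x [0.5417 0.55   0.5585]
0.182 38 x [0.5415 0.5477 0.5586]
0.19 22 x [0.5392 0.5443 0.5571]
0.198 17 x [0.5385 0.5401 0.5606]
0.206 20 x [0.5397 0.5511 0.5619]
0.214 24 x [0.5356 0.5405 0.5458]
0.222 13 x [0.5344 0.538  0.5453]
b 1049
0.142 6 x [0.5394 0.5413 0.5458]
0.15 30 x [0.5349 0.5428 0.555 ]
0.158 45 x [0.5331 0.542  0.5544]
0.166 45 x [0.529  0.5389 0.5506]
0.174 45 x [0.5262 0.5369 0.5472]
0.182 25 x [0.5208 0.535  0.5462]
0.19 9 x [0.5174 0.519  0.5209]
0.198 19 x [0.5112 0.5185 0.5379]
0.206 14 x [0.5078 0.512  0.5165]
```

The centrelines cross at z≈0.138, the same as the reported TCP height. So reported poses are right and the fingertips just stand short, and the bars' axis is about 24.5 mm ahead of the TCP when gripped. Going back down and re-gripping.

Emit:
{"name": "drive_tool", "arguments": {
  "increments": [
    {"claw": 0.04,"dx": 0,"dy": 0,"dz": 0,"wx": 0,"wy": -10,"wz": 0},
    {"claw": 0.04,"dx": 0,"dy": 0,"dz": 0,"wx": 0,"wy": -10,"wz": 0},
    {"claw": 0.04,"dx": 0,"dy": 0,"dz": 0,"wx": 0,"wy": 0,"wz": 0},
    {"claw": 0.04,"dx": 0,"dy": 0,"dz": 0,"wx": 0,"wy": 0,"wz": 0}
  ]
}}

```text
t: 7.35
eef_pos: [0.5504, 0.0128, 0.1369]
tool_rot: [-0.0, 1.0, 0.024, 0.0]
contact_force: [-0.6, -0.7, -0.5]
gripper_width: 0.469
grasp_force: 0.0
```

```bash
python3 -c "from h import *; st()"
```

```text
t 7.35 p [0.5504 0.0128 0.1369] w 40.1 gf 0.0 F [-0.6 -0.7 -0.5] M [ 0.03  0.03 -0.02]
tool axes in jig (deg z tilt x,y; yaw) [ 0.05  0.02 -0.07]
[[0.9989, 0.0477, 0.0009], [0.0477, -0.9989, 0.0003], [0.0009, -0.0003, -1.0]]
```

Emit:
{"name": "drive_tool", "arguments": {
  "increments": [
    {"claw": 0.04,"dx": 0,"dy": -0.0004,"dz": 0.03,"wx": 0,"wy": 0,"wz": 0},
    {"claw": 0.04,"dx": 0,"dy": 0,"dz": 0.03,"wx": 0,"wy": 0,"wz": 0},
    {"claw": 0.04,"dx": 0,"dy": 0,"dz": 0.014,"wx": 0,"wy": 0,"wz": 0},
    {"claw": 0.036,"dx": 0,"dy": 0,"dz": 0.006,"wx": 0,"wy": 0,"wz": 0},
    {"claw": 0.03,"dx": 0,"dy": 0,"dz": 0,"wx": 0,"wy": 0,"wz": 0},
    {"claw": 0.022,"dx": 0,"dy": 0,"dz": 0,"wx": 0,"wy": 0,"wz": 0},
    {"claw": 0.015,"dx": 0,"dy": 0,"dz": 0,"wx": 0,"wy": 0,"wz": 0},
    {"claw": 0.015,"dx": 0,"dy": 0,"dz": 0,"wx": 0,"wy": 0,"wz": 0},
    {"claw": 0.015,"dx": 0,"dy": 0,"dz": 0,"wx": 0,"wy": 0,"wz": 0}
  ],
  "newtons": 80
}}

```text
t: 8.48
eef_pos: [0.5507, 0.0135, 0.0584]
tool_rot: [-0.0, 1.0, 0.024, 0.001]
contact_force: [-1.7, 0.7, 6.6]
gripper_width: 0.288
grasp_force: 79.5
```

```bash
python3 -c "from h import *; st()"
```

```text
t 8.475 p [0.5507 0.0135 0.0584] w 24.6 gf 79.5 F [-1.7  0.7  6.6] M [0.15 0.54 0.01]
tool axes in jig (deg z tilt x,y; yaw) [ 0.06  0.01 -0.05]
[[0.9988, 0.0481, 0.0011], [0.0481, -0.9988, 0.0002], [0.0011, -0.0001, -1.0]]
```

Gripped centred. Rocking now, left first.

Emit:
{"name": "drive_tool", "arguments": {
  "increments": [
    {"claw": 0.015,"dx": 0,"dy": -0.0009,"dz": -0.0006,"wx": -2,"wy": 0,"wz": 0},
    {"claw": 0.015,"dx": 0,"dy": -0.0009,"dz": -0.0006,"wx": -2,"wy": 0,"wz": 0},
    {"claw": 0.015,"dx": 0,"dy": -0.0009,"dz": -0.0006,"wx": -2,"wy": 0,"wz": 0}
  ]
}}

```text
t: 8.85
eef_pos: [0.5506, 0.0162, 0.0594]
tool_rot: [0.052, 0.998, 0.024, 0.002]
contact_force: [-0.1, -0.3, 0.1]
gripper_width: 0.297
grasp_force: 80.0
```

```bash
python3 -c "from h import *; st()"
```

```text
t 8.85 p [0.5506 0.0162 0.0594] w 25.4 gf 80.0 F [-0.1 -0.3  0.1] M [1.06 0.29 0.05]
tool axes in jig (deg z tilt x,y; yaw) [ 0.06 -6.   -0.1 ]
[[0.9989, 0.0468, 0.0062], [0.0472, -0.9934, -0.1045], [0.0012, 0.1047, -0.9945]]
```

Emit:
{"name": "drive_tool", "arguments": {
  "increments": [
    {"claw": 0.015,"dx": 0,"dy": 0.0009,"dz": -0.0004,"wx": 2,"wy": 0,"wz": 0},
    {"claw": 0.015,"dx": 0,"dy": 0.0009,"dz": -0.0004,"wx": 2,"wy": 0,"wz": 0},
    {"claw": 0.015,"dx": 0,"dy": 0.0009,"dz": -0.0004,"wx": 2,"wy": 0,"wz": 0},
    {"claw": 0.015,"dx": 0,"dy": 0.0009,"dz": -0.0004,"wx": 2,"wy": 0,"wz": 0},
    {"claw": 0.015,"dx": 0,"dy": 0.0009,"dz": -0.0004,"wx": 2,"wy": 0,"wz": 0},
    {"claw": 0.015,"dx": 0,"dy": 0.0009,"dz": -0.0004,"wx": 2,"wy": 0,"wz": 0}
  ]
}}

```text
t: 9.6
eef_pos: [0.5508, 0.0107, 0.062]
tool_rot: [-0.053, 0.998, 0.024, -0.001]
contact_force: [-0.8, 1.5, 2.0]
gripper_width: 0.295
grasp_force: 80.5
```

```bash
python3 -c "from h import *; st()"
```

```text
t 9.6 p [0.5508 0.0107 0.062 ] w 25.2 gf 80.5 F [-0.8  1.5  2. ] M [-0.57  0.25  0.01]
tool axes in jig (deg z tilt x,y; yaw) [ 0.06  6.04 -0.01]
[[0.9988, 0.0485, -0.0041], [0.0487, -0.9932, 0.1053], [0.0011, -0.1054, -0.9944]]
```

Forces are under 3 N and it has risen about 3.6 mm. Carrying on.

Emit:
{"name": "drive_tool", "arguments": {
  "increments": [
    {"claw": 0.015,"dx": 0,"dy": -0.00104,"dz": -0.0004,"wx": -2,"wy": 0,"wz": 0},
    {"claw": 0.015,"dx": 0,"dy": -0.00104,"dz": -0.0004,"wx": -2,"wy": 0,"wz": 0},
    {"claw": 0.015,"dx": 0,"dy": -0.00104,"dz": -0.0004,"wx": -2,"wy": 0,"wz": 0},
    {"claw": 0.015,"dx": 0,"dy": -0.00104,"dz": -0.0004,"wx": -2,"wy": 0,"wz": 0},
    {"claw": 0.015,"dx": 0,"dy": -0.00104,"dz": -0.0004,"wx": -2,"wy": 0,"wz": 0},
    {"claw": 0.015,"dx": 0,"dy": -0.00104,"dz": -0.0004,"wx": -2,"wy": 0,"wz": 0},
    {"claw": 0.015,"dx": 0,"dy": 0.00112,"dz": -0.0004,"wx": 2,"wy": 0,"wz": 0},
    {"claw": 0.015,"dx": 0,"dy": 0.00112,"dz": -0.0004,"wx": 2,"wy": 0,"wz": 0},
    {"claw": 0.015,"dx": 0,"dy": 0.00112,"dz": -0.0004,"wx": 2,"wy": 0,"wz": 0},
    {"claw": 0.015,"dx": 0,"dy": 0.00112,"dz": -0.0004,"wx": 2,"wy": 0,"wz": 0},
    {"claw": 0.015,"dx": 0,"dy": 0.00112,"dz": -0.0004,"wx": 2,"wy": 0,"wz": 0},
    {"claw": 0.015,"dx": 0,"dy": 0.00112,"dz": -0.0004,"wx": 2,"wy": 0,"wz": 0}
  ]
}}

```text
t: 11.1
eef_pos: [0.5509, 0.0104, 0.0677]
tool_rot: [-0.053, 0.998, 0.024, -0.001]
contact_force: [-2.6, 2.1, 7.0]
gripper_width: 0.293
grasp_force: 81.9
```

```bash
python3 - <<'E'
from h import *
st()
W,p,d=cloud("side")
cv2.imwrite("pics/s5.png",cv2.resize(p[130:230,230:350,::-1],None,fx=5,fy=5,interpolation=2))
E
```

```text
t 11.1 p [0.5509 0.0104 0.0677] w 25.0 gf 81.9 F [-2.6  2.1  7. ] M [0.26 0.76 0.02]
tool axes in jig (deg z tilt x,y; yaw) [ 0.07  6.06 -0.04]
[[0.9988, 0.0481, -0.004], [0.0482, -0.9932, 0.1057], [0.0012, -0.1058, -0.9944]]
```

View pics/s5.png

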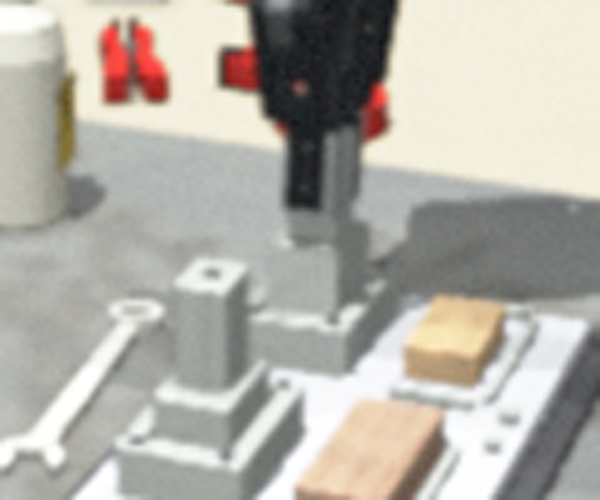

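The picture shows the block tilted right, at (310,270), and raised out of its pocket, with the plate flat. Continuing with the last swings.

Emit:
{"name": "drive_tool", "arguments": {
  "increments": [
    {"claw": 0.015,"dx": 0,"dy": -0.00123,"dz": -0.0004,"wx": -2,"wy": 0,"wz": 0},
    {"claw": 0.015,"dx": 0,"dy": -0.00123,"dz": -0.0004,"wx": -2,"wy": 0,"wz": 0},
    {"claw": 0.015,"dx": 0,"dy": -0.00123,"dz": -0.0004,"wx": -2,"wy": 0,"wz": 0},
    {"claw": 0.015,"dx": 0,"dy": -0.00123,"dz": -0.0004,"wx": -2,"wy": 0,"wz": 0},
    {"claw": 0.015,"dx": 0,"dy": -0.00123,"dz": -0.0004,"wx": -2,"wy": 0,"wz": 0},
    {"claw": 0.015,"dx": 0,"dy": -0.00123,"dz": -0.0004,"wx": -2,"wy": 0,"wz": 0},
    {"claw": 0.015,"dx": 0,"dy": 0.0013,"dz": -0.0004,"wx": 2,"wy": 0,"wz": 0},
    {"claw": 0.015,"dx": 0,"dy": 0.0013,"dz": -0.0004,"wx": 2,"wy": 0,"wz": 0},
    {"claw": 0.015,"dx": 0,"dy": 0.0013,"dz": -0.0004,"wx": 2,"wy": 0,"wz": 0},
    {"claw": 0.015,"dx": 0,"dy": 0.0013,"dz": -0.0004,"wx": 2,"wy": 0,"wz": 0},
    {"claw": 0.015,"dx": 0,"dy": 0.0013,"dz": -0.0004,"wx": 2,"wy": 0,"wz": 0},
    {"claw": 0.015,"dx": 0,"dy": 0.0013,"dz": -0.0004,"wx": 2,"wy": 0,"wz": 0}
  ]
}}

```text
t: 12.65
eef_pos: [0.5518, 0.0087, 0.0742]
tool_rot: [-0.052, 0.998, 0.024, 0.0]
contact_force: [-5.6, -2.8, 19.8]
gripper_width: 0.291
grasp_force: 84.0
```

```bash
python3 -c "from h import *; st()"
```

```text
t 12.65 p [0.5518 0.0087 0.0742] w 24.9 gf 84.0 F [-5.6 -2.8 19.8] M [-0.65  1.4   0.03]
tool axes in jig (deg z tilt x,y; yaw) [ 0.16  5.97 -0.11]
[[0.9989, 0.047, -0.0022], [0.047, -0.9934, 0.1042], [0.0027, -0.1042, -0.9946]]
```

The bars are now pushing the block up (15.8 mm risen). Bringing it upright while lifting gently, one more half swing.

Emit:
{"name": "drive_tool", "arguments": {
  "increments": [
    {"claw": 0.015,"dx": 0,"dy": -0.0014,"dz": -0.0008,"wx": -2,"wy": 0,"wz": 0},
    {"claw": 0.015,"dx": 0,"dy": -0.0014,"dz": -0.0008,"wx": -2,"wy": 0,"wz": 0},
    {"claw": 0.015,"dx": 0,"dy": -0.0014,"dz": -0.0008,"wx": -2,"wy": 0,"wz": 0},
    {"claw": 0.015,"dx": 0,"dy": 0,"dz": -0.001,"wx": 0,"wy": 0,"wz": 0}
  ]
}}

```text
t: 13.15
eef_pos: [0.5502, 0.0147, 0.0755]
tool_rot: [-0.0, 1.0, 0.025, 0.0]
contact_force: [0.0, -0.1, -2.5]
gripper_width: 0.291
grasp_force: 81.6
```

```bash
python3 -c "from h import *; st()"
```

```text
t 13.15 p [0.5502 0.0147 0.0755] w 24.9 gf 81.6 F [ 0.  -0.1 -2.5] M [-0.04 -0.02  0.02]
tool axes in jig (deg z tilt x,y; yaw) [0.02 0.02 0.05]
[[0.9988, 0.0498, 0.0003], [0.0498, -0.9988, 0.0003], [0.0003, -0.0003, -1.0]]
```

It's free, carrying only its own weight, and upright. Recentring and lifting to about 14 mm above the rim.

Emit:
{"name": "drive_tool", "arguments": {
  "increments": [
    {"claw": 0.015,"dx": 0,"dy": 0.0006,"dz": -0.001,"wx": 0,"wy": 0,"wz": 0},
    {"claw": 0.015,"dx": 0,"dy": 0.0006,"dz": -0.0015,"wx": 0,"wy": 0,"wz": 0},
    {"claw": 0.015,"dx": 0,"dy": 0,"dz": -0.002,"wx": 0,"wy": 0,"wz": 0},
    {"claw": 0.015,"dx": 0,"dy": 0,"dz": -0.002,"wx": 0,"wy": 0,"wz": 0},
    {"claw": 0.015,"dx": 0,"dy": 0,"dz": -0.002,"wx": 0,"wy": 0,"wz": 0},
    {"claw": 0.015,"dx": 0,"dy": 0,"dz": -0.002,"wx": 0,"wy": 0,"wz": 0},
    {"claw": 0.015,"dx": 0,"dy": 0,"dz": -0.002,"wx": 0,"wy": 0,"wz": 0},
    {"claw": 0.015,"dx": 0,"dy": 0,"dz": -0.002,"wx": 0,"wy": 0,"wz": 0},
    {"claw": 0.015,"dx": 0,"dy": 0,"dz": -0.002,"wx": 0,"wy": 0,"wz": 0},
    {"claw": 0.015,"dx": 0,"dy": 0,"dz": 0,"wx": 0,"wy": 0,"wz": 0},
    {"claw": 0.015,"dx": 0,"dy": 0,"dz": 0,"wx": 0,"wy": 0,"wz": 0},
    {"claw": 0.015,"dx": 0,"dy": 0,"dz": 0,"wx": 0,"wy": 0,"wz": 0}
  ]
}}

```text
t: 14.65
eef_pos: [0.5502, 0.0125, 0.0919]
tool_rot: [0.0, 1.0, 0.024, -0.0]
contact_force: [-0.4, 0.6, -2.0]
gripper_width: 0.291
grasp_force: 81.6
```

```bash
python3 - <<'E'
from h import *
st()
W,p,d=cloud("side")
cv2.imwrite("pics/s6.png",cv2.resize(p[110:250,230:390,::-1],None,fx=4,fy=4,interpolation=2))
for uc in (66,68,70,72):
  print(uc,[(v,W[v,230+uc].round(3).tolist()) for v in range(160,204,3)])
E
```

```text
t 14.65 p [0.5502 0.0125 0.0919] w 24.9 gf 81.6 F [-0.4  0.6 -2. ] M [0.01 0.03 0.02]
tool axes in jig (deg z tilt x,y; yaw) [-0.01 -0.   -0.05]
[[0.9988, 0.048, -0.0002], [0.048, -0.9988, -0.0], [-0.0002, 0.0, -1.0]]
66 [(160, [0.541, 0.025, 0.106]), (163, [0.542, 0.022, 0.099]), (166, [0.541, 0.025, 0.094]), (169, [0.537, 0.034, 0.091]), (172, [0.538, 0.032, 0.084]), (175, [0.538, 0.032, 0.078]), (178, [0.537, 0.033, 0.071]), (181, [0.538, 0.03, 0.064]), (184, [0.537, 0.032, 0.058]), (187, [0.552, -0.006, 0.033]), (190, [0.554, -0.012, 0.024]), (193, [0.534, 0.039, 0.042]), (196, [0.531, 0.049, 0.04]), (199, [0.531, 0.048, 0.034]), (202, [0.53, 0.048, 0.027])]
68 [(160, [0.541, 0.013, 0.102]), (163, [0.541, 0.013, 0.096]), (166, [0.541, 0.015, 0.09]), (169, [0.535, 0.03, 0.09]), (172, [0.534, 0.031, 0.084]), (175, [0.535, 0.027, 0.076]), (178, [0.536, 0.025, 0.069]), (181, [0.536, 0.025, 0.062]), (184, [0.55, -0.013, 0.038]), (187, [0.549, -0.009, 0.032]), (190, [0.55, -0.014, 0.023]), (193, [0.53, 0.038, 0.042]), (196, [0.527, 0.048, 0.041]), (199, [0.527, 0.048, 0.034]), (202, [0
[... 232 characters left out ...]
 (181, [0.536, 0.014, 0.058]), (184, [0.545, -0.012, 0.039]), (187, [0.543, -0.006, 0.035]), (190, [0.533, 0.021, 0.041]), (193, [0.527, 0.036, 0.042]), (196, [0.526, 0.038, 0.036]), (199, [0.526, 0.037, 0.029]), (202, [0.525, 0.039, 0.024])]
72 [(160, [0.632, -0.258, -0.008]), (163, [0.539, -0.005, 0.089]), (166, [0.536, 0.003, 0.086]), (169, [0.537, 0.002, 0.079]), (172, [0.537, 0.001, 0.072]), (175, [0.537, -0.001, 0.065]), (178, [0.538, -0.002, 0.058]), (181, [0.578, -0.112, -0.0]), (184, [0.541, -0.013, 0.039]), (187, [0.534, 0.005, 0.041]), (190, [0.528, 0.022, 0.043]), (193, [0.526, 0.026, 0.038]), (196, [0.526, 0.026, 0.031]), (199, [0.527, 0.023, 0.023]), (202, [0.524, 0.03, 0.02])]
```

View pics/s6.png

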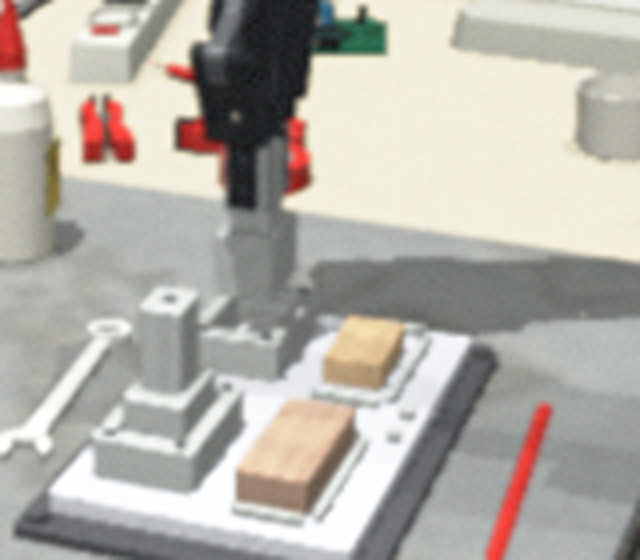

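The block hangs upright above its open pocket (crop (255,260)), underside at about 57 mm, so 15 mm above the rim. The plate, the other block, the offcuts, spanner and pencil are where they were. Handing in.

```bash
python3 -c "from station import *; print(hand_in())"
```

```text
the job is handed in; nothing more can be done
None
```

The right block, behind the shorter offcut, was rocked free left first and is held upright and still about 15 mm above its pocket's rim. The plate looks flat in the images and the other items undisturbed; the job is handed in at about 15 s.

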